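Hold a loaded syringe nozzle-up over the drip dish

ROBOT

A 6-joint arm with a two-finger parallel gripper is mounted at the origin on a cart in front of the work surface, level with it; the furniture and walls round the work are solid. World frame = base frame: x ahead of the robot, y to its left, z up, the work surface at z = 0. Lengths are in m, angles in rad, forces in N, time in s.
With the tool pointing down it reaches from about 0.3 to 0.75 m from the base axis. Payload 8.5 kg.
Tool frame: the origin (TCP) lies at the very end of the fingers, on their centre line; the grasp point (between the pads) lies 19 mm behind it (grasp_offset is the distance from the TCP to the grasp point, in m); z points along the fingers, y is the line along which they close (so a half turn about z gives the same grasp; the last joint's range is limited). The gripper opens to 88 mm and grips with 3 to 60 N. Pads are 18 mm wide; open, the fingers measure 123 mm over their backs; the gripper's body (75 mm by 187 mm) begins 45 mm behind the grasp point.
Start: joints at [-1.561, 0.381, 1.297, -0, 1.464, -0.215], TCP at [0.123, -0.536, 0.239] pointing down, gripper open.
Joint ranges: [-3.11, 3.11], [-0.89, 2.33], [0.22, 2.48], [-1.42, 4.56], [0.17, 2.85], [-2.88, 2.88]. Speed limits (rad/s): [2.39, 2.39, 3.14, 3.14, 3.14, 3.14].

INTERFACE

Orientations are given as a unit quaternion [w, x, y, z].
In Python, from cell import goto, move_straight, goto_joints, grip, hold, ik, grab_frame, Unreachable, close_job, find_in, regions_of, pinpoint, read_t, read_joints, read_joint_velocities, read_tau, read_position, read_ee_rot, read_wrist_force, read_ft_torque, read_finger_gap, read_gripper_force, grasp_offset gives the robot as it stands. Calls block until the motion is done:
- goto(position, orientation): joint-space move of the TCP to a pose.
- move_straight(position, speed=0.15, ori=None, max_force=None): straight line of the TCP; ori=None keeps the orientation; speed is the mean speed in m/s. With max_force (N) it stops when the force on the tool has changed by that much, and returns True; else False.
- goto_joints(angles): joint-space move.
- grip(opening): finger opening in m; the grip force is fixed at half the most; returns when the fingers have stopped.
- hold(seconds).
- ik(position, orientation): joint angles nearest the present ones, or None.
- grab_frame(name): name is "scene" or "top"; returns a dict with "frame" (480x640x3 uint8, blue, green, red), "intrinsics" (3x3 intrinsics, pixels), "R" (3x3) and "t" (3): a world point X has camera coordinates R X + t. Camera axes: x right, y down, z forward; pixel columns grow to the right and rows downward; lengths in m; the calibration is good to about 2 mm. A picture is of the moment at which its call begins. There is no depth.
A pose or a line that the arm cannot do raises Unreachable and nothing moves.
- close_job(): hands the job in; it is judged then, once.
Trained networks look in the newest picture that a camera, given by its name, has taken for a name from the list of things; names that differ only in an ending like _2 or _b are one class to them, and where a whole thing is asked for, a point or a joint stands for the part that bears it (a point fixed in the world has none). Each returns a list of dicts, best first, with "p" (0 to 1); they miss things now and then, are a little off and sometimes report something else, mostly with a low value. They report only what shows in the picture. A call takes as long as a camera call. They do not tell look-alikes from the thing itself.
- find_in(target, camera): "position" ([x, y, z] in m, in world coordinates, good to about 4 mm: the middle of the surface that is visible of it).
- regions_of(target, camera): "mask" (480x640 bool, what is visible of it).
- pinpoint(target, camera): "position" ([x, y, z] in m, in world coordinates, good to about 4 mm: a listed point, or the origin of a listed thing).
Readings, each from a call of its own:
- read_t(): time.
- read_joints(): joint angles.
- read_joint_velocities(): joint speeds.
- read_tau(): joint torques, N m.
- read_position(): TCP position.
- read_ee_rot(): TCP orientation.
- read_wrist_force(): force on the tool from outside, world axes, zero at the start.
- read_ft_torque(): the same for the moment, N m.
- read_finger_gap(): finger opening in m.
- read_gripper_force(): force on a finger pad.
Only numpy, scipy, OpenCV 4.12 (cv2) and the standard library are available. Lean on these libraries where they do the work, as an engineer would, in place of code of your own. Each camera call takes 0.05 s, during which the arm holds its last target. There are 200 camera calls.

TASK

Three capped syringes lie nozzle-down in slanting stands; one is loaded, its plunger standing well drawn out, while the plungers of the other two are pushed in. Draw the loaded syringe out of its stand and turn it over so that its nozzle slants upward at about 45 degrees, ready for uncapping. Finish while still holding it motionless like that, with its middle over the shallow round drip dish and at least 20 cm above the worktop; do not disturb the dish or the other two syringes.

Things in the scene. Friction and masses are not known exactly. Their poses are not given: they have to be found in the camera images.
- loaded_syringe: Capped plastic syringe, plunger drawn out, 36 x 130 x 21 mm, 30 g. Origin at mid-length on its underside; barrel axis at z = 10.5 mm. Along y (mm; + to the plunger): nozzle -65 to -49, barrel (diameter 21) -49 to 35, flange (36 wide in x) 35 to 37, thin rod, round head (20) 63 to 65. Starts nozzle down, sloping 35 degrees, plunger end up and away from the robot, x level.
- grip_point (a point): Point on the loaded syringe's barrel axis, 10 mm toward the plunger from mid-length, in the free stretch of barrel: 24 mm from the socket's mouth, 25 mm from the flange. Axes as body loaded_syringe. Grip across x (level), best with the tool square to the barrel, along -z. 40 N is enough. Draw the syringe along its +y by more than 55 mm to clear the socket before turning it.
- nozzle_tip (a point): Tip of the nozzle cap of the loaded syringe, on the barrel's axis, 65 mm from the origin along -y.
- empty_syringe_1: Capped syringe like the loaded one but with its plunger pushed in (head only 12 mm beyond the flange), 36 x 114 x 21 mm, same axes. Along y (mm): nozzle -57 to -41, barrel -41 to 43, flange 43 to 45, plunger head to 57. In another stand; must stay there.
- empty_syringe_2: As empty_syringe_1, in the remaining stand; must stay there.
- stand_a: Fixed aluminium stand of the loaded syringe; base 84 x 58 x 6 mm, origin under its centre. A square socket tube (24 mm inside, 36 outside, 35 deep, top at 63 mm) slopes up to +x at 35 degrees, its mouth's centre at x = 15, z = 48 mm. The barrel lies loose in it. Which stand is where varies; neighbouring barrels are about 8 cm or more apart, so open the gripper only 40 to 50 mm.
- stand_b: Identical stand, holds empty_syringe_1.
- stand_c: Identical stand, holds empty_syringe_2.
- drip_dish: Empty shallow round dish, 61 mm in diameter, 13 mm high, on the worktop; origin at the centre of its underside. Free space above it.
Things that resemble listed ones, but are neither listed nor needed, are in the scene too. What is shaped like the loaded_syringe but blue is not meant.

How it is judged:
On the way:
1. the loaded syringe is drawn clear of its stand, in the gripper (distance between loaded_syringe and stand_a above 0.115 m and height (world z) of nozzle_tip above 0.05 m and contact force between the fingers and loaded_syringe above 1 N), for 0.1 s.
At the end, for the whole second after the job is handed in: The loaded syringe is held still by the fingers, its origin more than 180 mm above the worktop and within 60 mm (in plan) of the dish's centre, its nozzle 45 degrees (25 to 65) above level; the other syringes within 20 mm and the dish within 30 mm of where they were (height (world z) of loaded_syringe above 0.18 m and horizontal distance between loaded_syringe and drip_dish below 0.06 m and angle between loaded_syringe's own y axis and vertical between 2.01 and 2.71 rad and contact force between the fingers and loaded_syringe above 1 N and linear speed of loaded_syringe below 0.03 m/s and angular speed of loaded_syringe below 0.2 rad/s and distance of each of empty_syringe_1, empty_syringe_2 from where it was at the start of the episode below 0.02 m and distance of drip_dish from where it was at the start of the episode below 0.03 m); the arm keeps its last pose, push and grip.
It fails at once if another syringe pulled or knocked from its place (distance of any of empty_syringe_1, empty_syringe_2 from where it was at the start of the episode above 0.02 m).
It fails at once if the drip dish pushed away (distance of drip_dish from where it was at the start of the episode above 0.03 m).
It also fails if it takes over 32 s, if anything falls off the work surface, if the arm or the gripper's body presses on something with over 40 N, if the wrist force passes 120 N, or if a joint passes its speed limit or range.

## Working session

There is one attempt and no reset: what is moved stays moved. The work goes in short steps, each a Python script; the robot and the scene stay as the last script left them, time stands still between calls to the robot, and variables do not carry over. Pictures are saved under pics/ and viewed, at most 10 in all, crops included, and the job is handed in when it is done.

```bash
mkdir -p pics
python3 - <<'E'
from cell import *
import cv2
for c in("scene","top"):
    f=grab_frame(c); cv2.imwrite(f"pics/{c}0.png",f["frame"])
    for n in("loaded_syringe","empty_syringe_1","stand_a","drip_dish","grip_point","nozzle_tip"):
        print(c,n,[(d["position"],round(d["p"],2)) for d in pinpoint(n,c)])
print(read_t(),read_ee_rot(),grasp_offset)
E
```

```text
scene loaded_syringe [([0.4759, 0.5619, 0.0227], 0.83), ([0.4419, 0.4208, 0.0581], 0.6), ([0.5976, -0.0406, 0.0031], 0.35)]
scene empty_syringe_1 [([0.5257, 0.3429, 0.0453], 0.83), ([0.595, 0.249, 0.0413], 0.5)]
scene stand_a [([0.5741, 0.2351, -0.001], 0.9), ([0.5054, 0.3329, 0.0004], 0.82), ([0.4101, 0.4078, 0.0002], 0.73), ([0.5999, -0.0383, -0.0012], 0.19)]
scene drip_dish [([0.598, -0.0377, 0.0001], 0.6)]
scene grip_point [([0.4756, 0.574, 0.0102], 0.57), ([0.4439, 0.4182, 0.0611], 0.55)]
scene nozzle_tip [([0.5053, 0.5015, 0.0084], 0.84)]
top loaded_syringe [([0.4775, 0.5616, 0.0234], 0.97), ([0.4422, 0.4229, 0.046], 0.73), ([0.5212, 0.344, 0.0402], 0.5)]
top empty_syringe_1 [([0.5963, 0.2508, 0.0387], 0.81), ([0.5219, 0.346, 0.04], 0.61)]
top stand_a [([0.5728, 0.2388, -0.0016], 0.87), ([0.4125, 0.4074, -0.0036], 0.72), ([0.5021, 0.3414, 0.001], 0.69)]
top drip_dish [([0.5878, -0.0364, -0.0042], 0.58)]
top grip_point [([0.4808, 0.5714, 0.0147], 0.83), ([0.4458, 0.4185, 0.0591], 0.68)]
top nozzle_tip [([0.4978, 0.4989, 0.0093], 0.85)]
0.7 [ 4.20619980e-05  9.93689939e-01  1.12161954e-01 -2.02265497e-07] 0.0187
```

View pics/scene0.png

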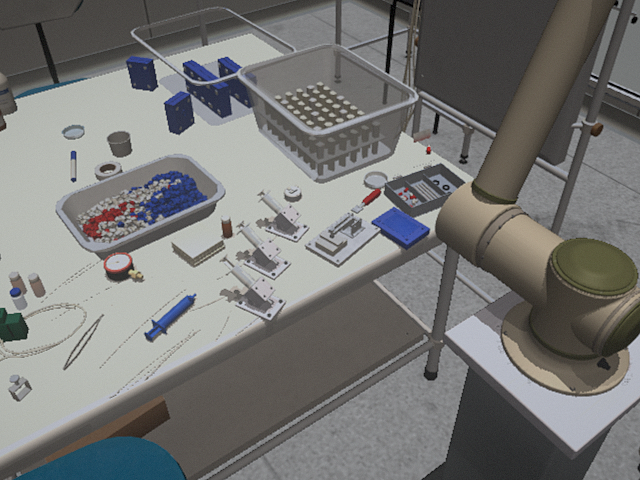

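View pics/top0.png

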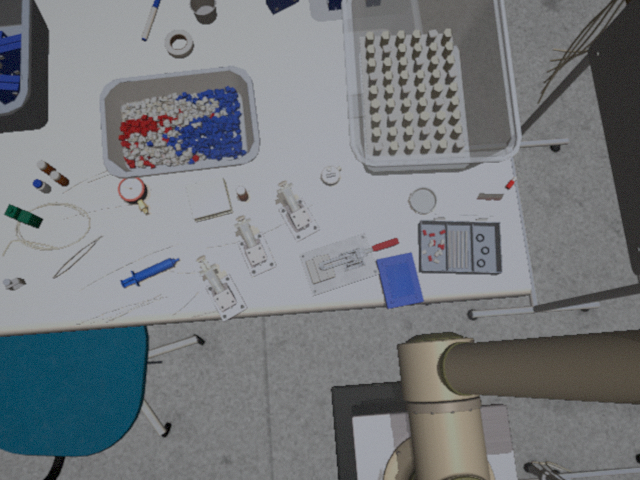

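The scene view shows three stands at about (285,215), (265,250) and (258,295), and a blue decoy syringe at (170,315). There are round things at (293,192) and (375,180). I'll zoom in on the stands and project the network's points.

Run:
```python
from cell import *
import cv2,numpy as np
P={"s1":(.574,.237,0),"s2":(.504,.337,0),"s3":(.411,.4077,0),"dish":(.593,-.037,0)}
out=[]
for c,(x,y,w,h) in(("scene",(200,165,200,165)),("top",(180,150,270,180))):
    f=grab_frame(c)
    for k,p in P.items():
        q=f["intrinsics"]@(f["R"]@np.array(p)+f["t"]); print(c,k,(q[:2]/q[2]).round(),q[2].round(2))
    im=cv2.resize(f["frame"][y:y+h,x:x+w],None,fx=(800/w if c=="top" else 3.6),fy=(800/w if c=="top" else 3.6),interpolation=cv2.INTER_CUBIC)
    cv2.imwrite(f"pics/{c}_z.png",im)
```

```text
scene s1 [287. 228.] 1.39
scene s2 [266. 263.] 1.3
scene s3 [260. 304.] 1.21
scene dish [376. 182.] 1.52
top s1 [299. 218.] 1.16
top s2 [256. 253.] 1.14
top s3 [225. 298.] 1.12
top dish [421. 201.] 1.16
```

View pics/scene_z.png

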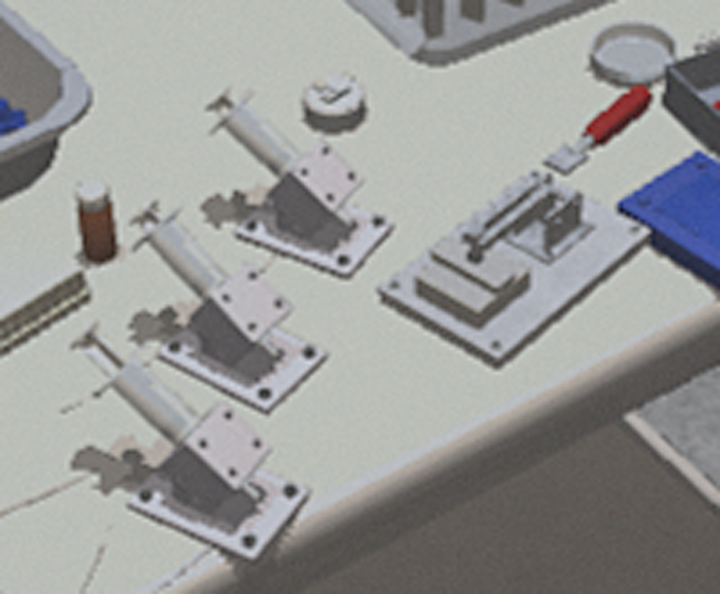

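View pics/top_z.png

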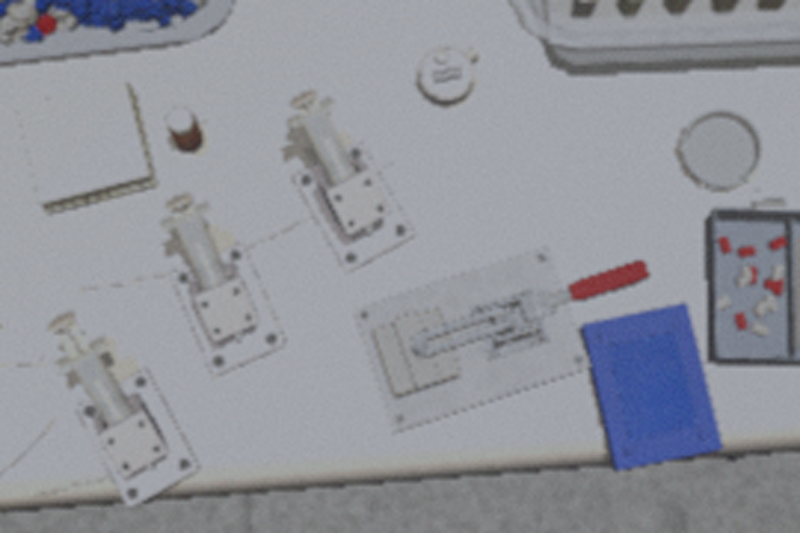

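The plunger is drawn out on the syringe nearest the robot, the one in the stand at about (0.411, 0.408): rod visible at top crop (75,345), scene crop (100,350). The dish is the grey round at top pixel (422,200). The thing at (331,175) is a decoy. Next I'll fit the stand's pose from its base holes and plan the grasp.

```bash
cat > h.py <<'E'
from cell import *
import numpy as np
from scipy.spatial.transform import Rotation as Ro
def quat(zt,yt):
    M=np.column_stack([np.cross(yt,zt),yt,zt]); q=Ro.from_matrix(M).as_quat(); return q[[3,0,1,2]]
def frame(az,el):   # syringe axes: y at azimuth az, elevation el; x level
    h=np.array([np.cos(az),np.sin(az),0]); k=np.array([0,0,1.])
    y=np.cos(el)*h+np.sin(el)*k; z=-np.sin(el)*h+np.cos(el)*k
    return np.cross(y,z),y,z
def tool(az,el,s):
    x,y,z=frame(az,el); return quat(-z,s*x)
def tcp(g,az,el): return np.array(g)-grasp_offset*frame(az,el)[2]
E
python3 - <<'E'
from h import *
def bp(c,u,z):
    f=c; d=f["R"].T@np.linalg.solve(f["intrinsics"],[u[0],u[1],1]); o=-f["R"].T@f["t"]; return (o+d*(z-o[2])/d[2])
T=grab_frame("top");S=grab_frame("scene")
k=270/800
ct=lambda a:(180+(a[0]+.5)*k-.5,150+(a[1]+.5)*k-.5)
cs=lambda a:(200+(a[0]+.5)/3.6-.5,165+(a[1]+.5)/3.6-.5)
H=[bp(T,ct(a),.006) for a in((133,493),(184,464),(141,381),(91,411))]
print("holes top",np.round(H,4)); c=np.mean(H,0); v=(H[2]+H[3]-H[0]-H[1]); print("c",c,"yaw",np.degrees(np.arctan2(v[1],v[0])))
H=[bp(S,cs(a),.006) for a in((147,497),(290,490),(249,541))]; print("scene",np.round(H,4),(H[0]+H[1])/2)
print("head",bp(T,ct((62,323)),.092),bp(S,cs((86,338)),.092))
print("plate top ctr", bp(T,ct((134,444)),.058))
for c in("top","scene"):print([(d["position"],round(d["p"],2)) for d in pinpoint("grip_point",c)+pinpoint("stand_a",c)+pinpoint("drip_dish",c)])
E
```

```text
holes top [[0.372  0.4093 0.006 ]
 [0.3898 0.372  0.006 ]
 [0.4521 0.4002 0.006 ]
 [0.433  0.4371 0.006 ]]
c [0.41173352 0.40463295 0.006     ] yaw 24.40301498977484
scene [[0.4324 0.4392 0.006 ]
 [0.3908 0.3725 0.006 ]
 [0.3726 0.4103 0.006 ]] [0.4116131  0.40582587 0.006     ]
head [0.48240658 0.43830717 0.092     ] [0.47871615 0.44125261 0.092     ]
plate top ctr [0.4010823  0.39879714 0.058     ]
[([0.4451, 0.4188, 0.0579], 0.87), ([0.4801, 0.5707, 0.0128], 0.74), ([0.5899, -0.0393, -0.003], 0.18), ([0.5028, 0.3393, -0.0014], 0.81), ([0.4116, 0.4066, -0.0017], 0.78), ([0.5729, 0.2356, -0.0004], 0.72), ([0.5922, -0.0376, -0.0007], 0.64)]
[([0.4398, 0.4168, 0.0587], 0.9), ([0.4741, 0.5727, 0.0093], 0.65), ([0.5727, 0.2393, 0.0019], 0.92), ([0.5023, 0.3362, 0.001], 0.73), ([0.4101, 0.4063, 0.0004], 0.72), ([0.5965, -0.0371, 0.0012], 0.59)]
```

```bash
cat >> h.py <<'E'
G=np.array([.443,.4195,.0605]); AZ=np.radians(24.5); EL=np.radians(35)
D=np.array([.594,-.038])
def final(azf,elf=-np.pi/4,z=.27):
    x,y,zz=frame(azf,elf); g=np.array([D[0],D[1],z]); o=-.010*y-.0105*zz; g[:2]-=o[:2]; return g
E
python3 - <<'E'
from h import *
n=frame(AZ,EL)[2]; y=frame(AZ,EL)[1]
for s in(1,-1):
    q=tool(AZ,EL,s)
    for nm,p in(("pre",G+.09*n),("grasp",G),("out",G+.088*y),("up",G+.088*y+[-.05,-.05,.15])):
        j=ik(tcp(p,AZ,EL),q); print(s,nm,None if j is None else np.round(j,2))
    for a in range(-180,180,20):
        g=final(np.radians(a)); j=ik(tcp(g,np.radians(a),-np.pi/4),tool(np.radians(a),-np.pi/4,s))
        if j is not None: print(s,a,np.round(j,2))
E
```

```text
1 pre [ 0.62  0.41  1.83 -0.37  0.32  2.08]
1 grasp [ 0.6   0.6   1.78 -0.55  0.19  2.26]
1 out [ 0.58  0.59  1.55 -0.22  0.41  1.9 ]
1 up [ 0.55  0.3   1.54 -0.11  0.7   1.75]
1 -180 [-0.38  0.21  1.73  0.55  0.52 -2.33]
1 -160 [-0.5   0.24  1.68  0.81  0.82 -2.87]
1 -100 [-0.56  0.51  1.24  0.72  1.71  2.74]
1 -80 [-0.51  0.62  1.05  0.63  1.96  2.56]
1 -60 [-0.44  0.71  0.87  0.52  2.19  2.34]
1 -40 [-0.36  0.78  0.71  0.34  2.37  2.06]
1 -20 [-0.28  0.83  0.61  0.08  2.48  1.68]
1 0 [-0.2   0.85  0.58 -0.23  2.47  1.24]
1 20 [-0.12  0.82  0.64 -0.47  2.35  0.88]
1 40 [-0.06  0.76  0.76 -0.62  2.15  0.61]
1 60 [-0.    0.68  0.93 -0.71  1.9   0.41]
1 80 [ 0.03  0.58  1.12 -0.77  1.63  0.23]
1 100 [ 0.04  0.48  1.31 -0.81  1.32  0.05]
1 120 [-0.    0.37  1.48 -0.81  1.   -0.17]
1 140 [-0.09  0.28  1.62 -0.7   0.68 -0.53]
1 160 [-0.22  0.22  1.71 -0.21  0.44 -1.29]
-1 pre [ 0.62  0.41  1.83 -0.37  0.32 -1.06]
-1 grasp [ 0.6   0.6   1.78 -0.55  0.19 -0.88]
-1 out [ 0.58  0.59  1.55 -0.22  0.41 -1.24]
-1 up [ 0.55  0.3   1.54 -0.11  0.7  -1.39]
-1 -180 [-0.38  0.21  1.73  0.55  0.52  0.81]
-1 -160 [-0.5   0.24  1.68  0.81  0.82  0.27]
-1 -140 [-0.57  0.32  1.57  0.84  1.14 -0.02]
-1 -120 [-0.58  0.41  1.42  0.79  1.43 -0.22]
-1 -100 [-0.56  0.51  1.24  0.72  1.71 -0.4 ]
-1 -80 [-0.51  0.62  1.05  0.63  1.96 -0.58]
-1 -60 [-0.44  0.71  0.87  0.52  2.19 -0.8 ]
-1 -40 [-0.36  0.78  0.71  0.34  2.37 -1.08]
-1 -20 [-0.28  0.83  0.61  0.08  2.48 -1.46]
-1 0 [-0.2   0.85  0.58 -0.23  2.47 -1.9 ]
-1 20 [-0.12  0.82  0.64 -0.47  2.35 -2.26]
-1 40 [-0.06  0.76  0.76 -0.62  2.15 -2.53]
-1 60 [-0.    0.68  0.93 -0.71  1.9  -2.73]
-1 140 [-0.09  0.28  1.62 -0.7   0.68  2.61]
-1 160 [-0.22  0.22  1.71 -0.21  0.44  1.85]
```

```bash
cat >> h.py <<'E'
ET=np.radians(28)  # tool elevation at grasp (7 deg short of square keeps joint 5 off its stop)
E
python3 - <<'E'
from h import *
n=frame(AZ,ET)[2]; q=tool(AZ,ET,1)
print(np.round(ik(tcp(G,AZ,ET),q),2))
goto_joints([-1.561,0.0,1.6,0,1.54,-.215]); print(read_position())
goto_joints([0.6,0.0,1.6,0,1.2,1.8]); print(read_position(),read_t())
grip(.045)
goto(tcp(G+.10*n,AZ,ET),q)
print(read_position(),read_finger_gap(),read_t(),read_wrist_force())
import cv2
f=grab_frame("scene"); 
u=f["intrinsics"]@(f["R"]@G+f["t"]); print(u[:2]/u[2])
a=f["frame"][200:340,180:370]; b=grab_frame("top")["frame"][200:340,140:330]
cv2.imwrite("pics/pre.png",cv2.resize(np.vstack([a,b])[:, :],None,fx=2.1,fy=2.1,interpolation=cv2.INTER_CUBIC))
E
```

```text
[ 0.59  0.6   1.7  -0.22  0.37  1.92]
[ 0.12083293 -0.3477946   0.30382238]
[0.29023347 0.34024888 0.31827075] 4.5083
[0.40843503 0.40384699 0.13321027] 0.04495080337656514 6.2 [ 0.4302425 -0.1082034  0.3693126]
[243.99759851 276.02737878]
```

View pics/pre.png

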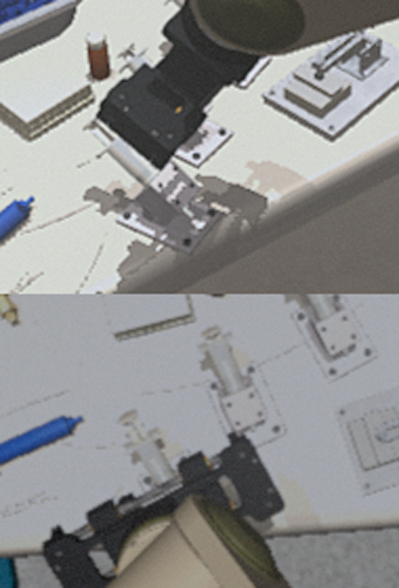

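The top view shows the fingers straddling the loaded barrel, with the neighbouring syringe clear. I'll go down, grip and draw it out.

Run:
```python
from h import *
print(move_straight(tcp(G,AZ,ET),speed=.08,max_force=12), read_position()-tcp(G,AZ,ET),read_wrist_force())
grip(0.0); print("gap",read_finger_gap(),read_gripper_force(),read_wrist_force())
if read_finger_gap()>.015:
    y=frame(AZ,EL)[1]
    r=move_straight(tcp(G+.09*y,AZ,ET),speed=.07,max_force=20); print(r,read_position()-tcp(G,AZ,ET),read_finger_gap(),read_wrist_force())
print(read_t())
import cv2
a=grab_frame("scene")["frame"][150:330,170:370]
cv2.imwrite("pics/out.png",cv2.resize(a,None,fx=3,fy=3,interpolation=cv2.INTER_CUBIC))
```

```text
False [-2.97277697e-06  7.32014246e-05  5.04710551e-04] [ 0.40434292 -0.11203226 -0.44418382]
gap 0.01968566149030004 29.94946762919426 [ 0.5951699  -0.44560007 -0.07882858]
False [0.06672958 0.03043424 0.05132034] 0.01964086250992567 [-0.18057054  0.60474129  0.2612454 ]
9.6417
```

View pics/out.png

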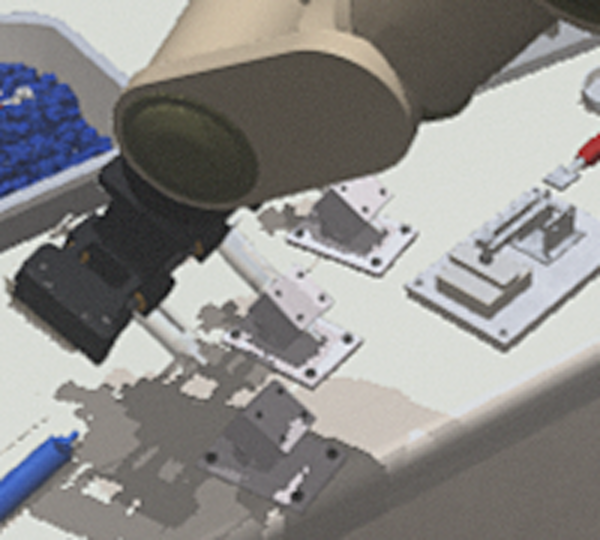

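The syringe is out of its stand and held, with its nozzle free at crop (195,355), and stand_a's socket is empty. Next I'll lift straight up, then turn it over the dish.

Run:
```python
from h import *
p=np.array(read_position())
for dz in(.22,.18,.15):
    try: move_straight(p+[-.05,-.03,dz],speed=.12); break
    except Unreachable: print("no",dz)
print(read_finger_gap(),read_joints(),read_t())
a,e=np.radians(100),np.radians(-52)
g=final(a,z=.28); j=ik(tcp(g,a,e),tool(a,e,1)); print(j)
j0=np.array(read_joints()); m=(j0+np.array(j))/2
goto_joints(m); print(read_position())
goto_joints(j); hold(.5)
print(read_position(),read_finger_gap(),read_gripper_force(),read_t())
import cv2
F={c:grab_frame(c) for c in("scene","top")}
for c in F: print(c,[[(np.round(d["position"],3),d["p"]) for d in pinpoint(n,c)] for n in("loaded_syringe","nozzle_tip","drip_dish")])
cv2.imwrite("pics/end.png",np.hstack([cv2.resize(F[c]["frame"][60:360,180:580],None,fx=1,fy=1) for c in F]))
```

```text
0.01980331692600025 [ 0.5766318   0.29831242  1.28646414 -0.07933039  1.07515959  1.74042616] 11.7333
[ 0.06788052  0.48835823  1.31780696 -0.93429513  1.343705    0.1235119 ]
[0.57097513 0.19548074 0.26654252]
[ 0.59403816 -0.03809798  0.26852045] 0.019766635466456114 29.969600960612297 14.1167
scene [[(array([0.476, 0.563, 0.018]), 0.58), (array([0.413, 0.406, 0.001]), 0.28)], [(array([0.504, 0.503, 0.011]), 0.67), (array([ 0.505,  0.336, -0.002]), 0.29)], [(array([ 0.596, -0.038,  0.001]), 0.6)]]
top [[(array([0.478, 0.56 , 0.023]), 0.74), (array([0.522, 0.343, 0.043]), 0.74), (array([ 0.6  , -0.078,  0.332]), 0.58), (array([ 0.594, -0.035,  0.276]), 0.56), (array([0.596, 0.251, 0.043]), 0.36)], [(array([0.499, 0.501, 0.009]), 0.94), (array([ 0.599, -0.077,  0.334]), 0.73)], []]
```

View pics/end.png

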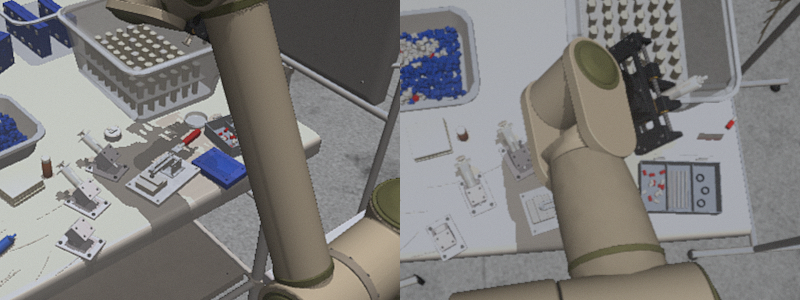

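The top view shows the syringe held over the dish with its nozzle up, at about (700,80). The networks put its origin at (0.594, -0.035, 0.276) and its tip at z = 0.334. The dish and both empty syringes are in place.

```bash
python3 -c "
from cell import *
print(max(abs(v) for v in read_joint_velocities()),read_gripper_force());print(close_job())"
```

```text
0.0015919837588130653 29.969655945897102
the job is handed in; nothing more can be done
None
```

The job is handed in: the loaded syringe is held still over the dish, about 27 cm up with its nozzle slanting up at roughly 45–55°, and the camera check just before showed the dish and both empty syringes in place; no verdict was returned.

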